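Eject the slide carrier and stop it on the ramp

TASK

Press the orange eject key of the slide viewer with one finger so that the black slide carrier pops out of the lit gate, and stop the carrier with the other finger on the sloping exit ramp before it runs off the ramp's lower end. Finish while holding it like that: the key still pressed down, and the carrier at rest on the ramp against your finger, at least a finger's breadth out of the gate. Only press the key and block the carrier, without grasping, lifting or bearing hard on it, and leave everything else on the table where it is.

Things in the scene. Friction and masses are not known exactly. Their poses are not given: they have to be found in the camera images.
- deck: Sloping top of the slide viewer, a grey light box fixed to the table, 218 x 154 mm, 45 mm high at its low end facing the robot. Origin: on the floor of its sliding channel, mid-way across, at the two catches, 75 mm above the table. x points up the slope (18 degrees from level), y across it to the left, z square out of it. The channel is slippery and runs from x = -96 mm past the gate.
- gate (a point): Centre of the lit gate, a white glowing window in the channel floor at (36, 0, 0) mm in the deck's frame. The channel is 77 mm wide between dark rails 6 mm thick and 9 mm high (y = 38.5 to 44.5 mm on both sides). Two steel catches 8 mm wide at y = +-22 mm stand 3.5 mm out of the floor at x = -5 to 0 mm; they sink with the eject key. The spring plunger's housing is at x = 90 mm and up, 23 mm high.
- ramp_end (a point): Middle of the open lower end of the exit ramp, on the channel floor, at (-96, 0, 0) mm in the deck's frame. The ramp is the empty part of the channel between the catches and this end.
- key_top (a point): Centre of the top face of the orange eject key, right of the ramp on a flat shoulder level with the channel floor; at (-48, -66, 9.5) mm in the deck's frame while up, so 9.5 mm above the floor. The key is 44 mm along the slope, 30 mm across, its top parallel to the deck; it goes straight into the deck (deck -z).
- eject_key (a joint): Travel of the eject key in m: 0 up, 0.007 fully down; it springs back. 1.5 N starts it, 5 N holds it fully down. At about 0.0035 the catches free the carrier: a spring plunger shoves it out at once (14 mm stroke) and it slides down the ramp at about 0.6 m/s. What is to stop it must by then already be in the channel, lower than 10 mm above its floor.
- carrier: Slide carrier: black square frame, 72 x 72 x 10 mm, about 90 g, holding a glass-mounted colour photograph. Origin: centre of its underside, z out of its face. At the start it lies flat in the gate, origin at about (36, 0, 0) mm in the deck's frame, its lower edge at x = 0 against the catches.
- spare_carrier: Bystander: another carrier with a bright aluminium frame and amber picture, 72 x 72 x 10 mm, flat on the table left of the viewer. Origin: centre of its underside.
- loupe: Bystander: black magnifier standing on the table right of the viewer, 44 mm across, 46 mm high. Origin: centre of its underside.
- tweezers: Bystander: steel tweezers lying on the table, 125 mm long, 7 mm high. Origin: middle, on the table.
- blower: Bystander: dark rubber dust blower standing on its foot, 58 mm across, 88 mm high. Origin: centre of its underside.
- soft_brush: Bystander: flat brush with a wooden handle, about 200 mm long, lying on the table right of the viewer. Origin: middle, on the table; x along the brush.
- paste_jar: Bystander: glass jar with a white cap behind the viewer, 64 mm across, 75 mm high. Origin: centre of its underside.
- weight: Bystander: round steel paper weight with a wooden knob behind the viewer, 60 mm across, 54 mm high. Origin: centre of its underside.
Mind the look-alikes: they are no part of the job. What is shaped like the carrier but blue or red is not meant.

How it is judged:
By the outcome, as a careful person would: the job done as asked, in the order asked, and still so for the second after the job is handed in, while the arm keeps its last pose, push and grip.
It also fails if it takes over 32 s, if anything falls off the work surface, if the arm or the gripper's body presses on something with over 40 N, if the wrist force passes 120 N, or if a joint passes its speed limit or range.

ROBOT

A 6-joint arm with a two-finger parallel gripper is mounted at the origin on the work surface. World frame = base frame: x ahead of the robot, y to its left, z up, the work surface at z = 0. Lengths are in m, angles in rad, forces in N, time in s.
With the tool pointing down it reaches from about 0.35 to 0.725 m from the base axis. Payload 4.3 kg.
Tool frame: the origin (TCP) lies on the centre line of the jaws, within the pads' length; the fingertips stand 25 mm ahead of it and the grasp point (between the pads) lies 6 mm ahead of it; z points along the fingers, y is the line along which they close (so a half turn about z gives the same grasp; the last joint's range is limited). The gripper opens to 85 mm and grips with 20 to 120 N. Pads are 22 mm wide; open, the fingers measure 114 mm over their backs; the gripper's body (76 mm by 85 mm) begins 54 mm behind the grasp point. The pads swing forward as they close: fully open they stand 13 mm farther back than shut.
Start: joints at [-1.295, 0.377, 0.081, 1.274, 0, 1.46], TCP at [0.216, -0.533, 0.217] pointing down, gripper open.
Joint ranges: [-2.72, 2.72], [-0.84, 1.66], [-1.02, 1.22], [-1.77, 2.12], [-1.37, 1.28], [-3.14, 3.14]. Speed limits (rad/s): [2.57, 2.57, 3.14, 3.14, 3.14, 3.14].

INTERFACE

Orientations are given as a rotation vector (axis times angle).
In Python, from rig import read_state, get_image, sign_off gives the robot as it stands.
- The arm moves only by the tool step_arm, never from a script. Its arguments are lists of equal length, an entry for each row: "claw": the opening, from -1 (shut) to 1 (fully open), so that 0 is half open; "dp": the shift along the world's x, y, z each as a share of 0.025 m, from -1 to 1, a list of three; "turn": the turn about the world's z as a share of 0.1 rad, from -1 to 1. A call has 1 to 5 rows; each row shifts and turns the commanded pose from where the row before left it; what a row does not reach is not made up. A row lasts 1/12 s, in which the tool goes at most 41.7 mm and 7.16 degrees, less where a joint would pass 70% of its speed; a pose out of reach is approached as far as the arm can. A call with a number of a shift or a turn outside -1 to 1 is refused whole. A call with a gripper value outside its range is refused whole. The fingers move at their own pace and stop on an object; "force" is the grip in N (left out, the last holds). Time passes only in rows, so rows that do not move let the fingers close. It gives the time, the measured TCP pose, the force, the opening and the grip force at its end, in the units of the state.
- read_state(): the state, without advancing time (a new reading comes with each control period).
- get_image(name): name is "scene" or "top"; returns a dict with "pixels" (384x512x3 uint8, red, green, blue), "fx", "fy", "cx", "cy" (pixels), "k1" (the pictures are not rectified: a ray, as slopes to the right and down, at radius r is drawn at 1 + k1 r^2 times it, then the intrinsics apply), "world_from_camera" (4x4, takes a point from camera to world coordinates). Camera axes: x right, y down, z forward; pixel columns grow to the right and rows downward; lengths in m; the calibration is good to about 2 mm. A picture is of the moment at which its call begins. There is no depth.
- sign_off(): hands the job in; it is judged then, once.
The state is a dict: "clock": time; "joint_pos": joint angles; "joint_velocities": joint speeds; "joint_efforts": joint torques, N m; "ee_pos": TCP position; "ee_rot": TCP orientation; "contact_force": force on the tool from outside, world axes, zero at the start; "moment": the same for the moment, N m; "finger_gap": finger opening in m; "finger_force": force on a finger pad.
Only numpy, scipy, OpenCV 4.12 (cv2) and the standard library are available. Lean on these libraries where they do the work, as an engineer would, in place of code of your own. Each camera call takes 0.05 s, during which the arm holds its last target. There are 200 camera calls.

## Working session

There is one attempt and no reset: what is moved stays moved. The work goes in short steps, Python scripts to look and compute and a tool call to move; the robot and the scene stay as the last step left them, time stands still between calls to the robot, and variables do not carry over. Pictures are saved under pics/ and viewed, at most 13 in all, crops included, and the job is handed in when it is done.

Besides the shell and the picture viewer there is one more tool, called after ">>>" as a command line: name --pt "numbers of a row" for each row, then --argument value for the rest. step_arm: Moves the arm, as the interface text tells. Its arguments: {"type":"object","properties":{"claw":{"type":"array"},"dp":{"type":"array"},"turn":{"type":"array"},"force":{"type":"number"}},"required":["claw","dp","turn"]}

```bash
mkdir -p pics; ls; python3 - <<'E'
from rig import *
import cv2
s=read_state();print(s)
for n in("scene","top"):
    g=get_image(n);cv2.imwrite(f"pics/{n}0.png",g["pixels"][:,:,::-1])
    print(n,g["fx"],g["fy"],g["cx"],g["cy"],g["k1"]);print(g["world_from_camera"])
E
```

```text
pics
{'clock': 0.0, 'joint_pos': array([-1.29528785e+00,  3.78043267e-01,  7.96668819e-02,  1.27441205e+00,
        4.08553179e-06,  1.46047682e+00]), 'joint_velocities': array([ 2.82540359e-04, -1.22754342e-03,  1.27749549e-03, -3.21518549e-05,
        5.16151998e-04,  2.19540606e-03]), 'joint_efforts': array([ 2.61061905e-04, -4.63600087e+01,  2.69878238e+01,  2.07493664e-02,
       -2.21469199e-04, -1.16268109e-05]), 'ee_pos': array([ 0.21620076, -0.53208291,  0.21588808]), 'ee_rot': array([-3.08136644e+00, -6.01924319e-01,  2.51606476e-04]), 'contact_force': array([-0.41368286, -0.81024926, -0.06785638]), 'moment': array([ 0.00242905,  0.02549581, -0.00051916]), 'finger_force': 0.0, 'finger_gap': 0.08563877078736981}
scene 431.14647725832634 431.14647725832634 253.6743775276261 191.98166082096265 -0.0793182060752737
[[ 0.84472691  0.32823376 -0.4227281   0.99722221]
 [ 0.53518583 -0.52329018  0.6631316  -0.68188459]
 [-0.00354729 -0.78640319 -0.61770336  0.73262391]
 [ 0.          0.          0.          1.        ]]
top 364.7232806720882 364.7232806720882 255.07400518067698 190.2488772101832 -0.12004848946048641
[[-0.01846862 -0.98778463  0.15472697  0.42750871]
 [-0.9992259   0.02361137  0.03146586  0.01290216]
 [-0.03473481 -0.15402607 -0.98745606  1.05099785]
 [ 0.          0.          0.          1.        ]]
```

View pics/top0.png

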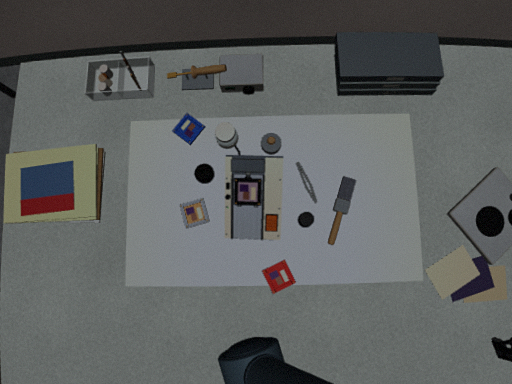

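View pics/scene0.png

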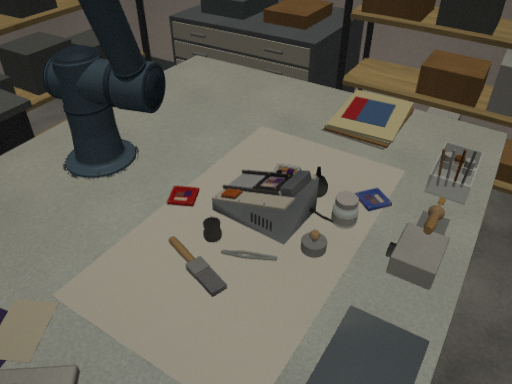

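```bash
cat >h.py <<'E'
import numpy as np,cv2
from rig import *
def ray(g,uv):
    K=np.array([[g["fx"],0,g["cx"]],[0,g["fy"],g["cy"]],[0,0,1.]])
    p=cv2.undistortPoints(np.array([[uv]],float),K,np.array([g["k1"],0,0,0,0.]))[0,0]
    T=np.array(g["world_from_camera"]);return T[:3,3],T[:3,:3]@np.r_[p,1]
def onz(g,uv,z):
    o,d=ray(g,uv);return o+d*(z-o[2])/d[2]
def tri(r):
    A=sum(np.eye(3)-np.outer(d,d)/(d@d) for o,d in r);b=sum((np.eye(3)-np.outer(d,d)/(d@d))@o for o,d in r)
    return np.linalg.solve(A,b)
def blob(m,roi):
    x0,y0,x1,y1=roi;z=np.zeros(m.shape[:2],np.uint8);z[y0:y1,x0:x1]=m[y0:y1,x0:x1]
    n,l,s,c=cv2.connectedComponentsWithStats(z);i=1+s[1:,4].argmax();return c[i],s[i]
E
python3 - <<'E'
from h import *
rs=[]
for n,roi in(("top",(255,205,290,240)),("scene",(205,180,260,215))):
    g=get_image(n);p=g["pixels"];hsv=cv2.cvtColor(p,cv2.COLOR_RGB2HSV)
    m=cv2.inRange(hsv,(5,150,90),(20,255,255));c,s=blob(m,roi);print(n,c,s)
    rs.append(ray(g,c))
    if n=="top": print("key z-plane",onz(g,c,.0692)); x0,y0,w,h=215,145,80,105
    else: x0,y0,w,h=205,155,130,90
    k=5.7 if n=="top" else 6
    cv2.imwrite(f"pics/{n}1.png",cv2.resize(p[y0:y0+h,x0:x0+w,::-1],None,fx=k,fy=k,interpolation=cv2.INTER_CUBIC))
print("tri",tri(rs))
E
```

```text
top [271. 223.] [267 216   9  15 135]
key z-plane [0.49125633 0.00301789 0.0692    ]
scene [231.37142857 192.0952381 ] [222 188  19   9 105]
tri [0.49246108 0.00372095 0.06520909]
```

View pics/top1.png

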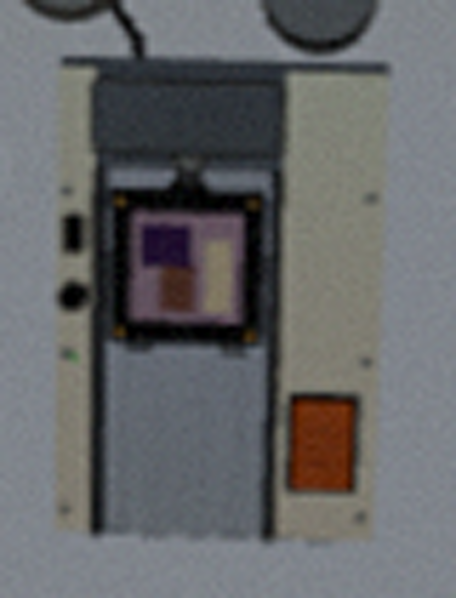

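View pics/scene1.png

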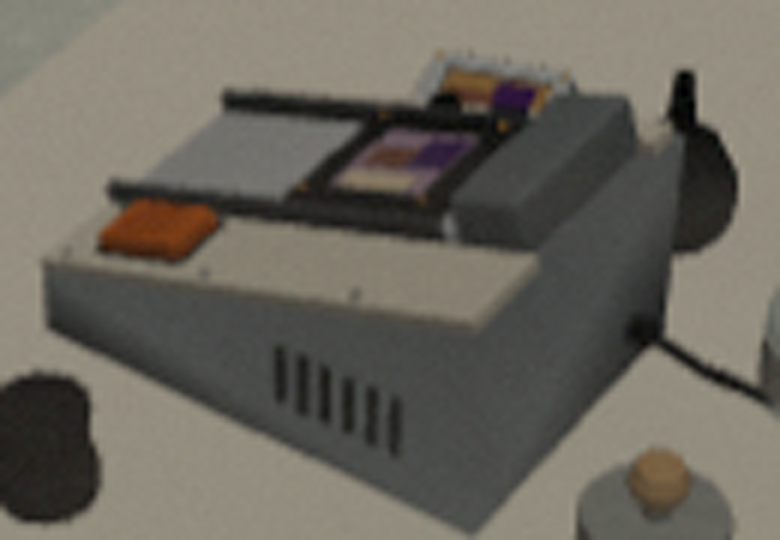

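```bash
python3 - <<'E'
from h import *
g=get_image("top");k=5.7
f=lambda x,y:(215+(x+.5)/k-.5,145+(y+.5)/k-.5)
P=lambda x,y,z:onz(g,f(x,y),z)*1000
S,C=np.sin(np.radians(18)),np.cos(np.radians(18))
lb,lt,rb,rt=P(98,533,.0539),P(103,165,.111),P(268,535,.0539),P(278,170,.111)
for a,b in((lb,lt),(rb,rt)):print("rail",a,b,"yaw",np.arctan2(b[1]-a[1],b[0]-a[0]),np.linalg.norm(b-a))
key=P(324,443,.0692);car=P(188,266,.0956);print(key,car)
v=(car-key)[:2];yaw=np.arctan2(v[1],v[0])-np.arctan2(66,79.7);print("len",np.linalg.norm(v),"yaw",yaw)
gc=[P(120,202,.0956+.029*S),P(254,203,.0956+.029*S),P(120,330,.0956-.029*S),P(251,333,.0956-.029*S)];print(gc,np.mean(gc,0))
E
```

```text
rail [453.2812528  110.63155978  53.9       ] [620.80256904 101.14994644 111.        ] yaw -0.05653912106518199 177.2391107766457
rail [450.82110496  29.37496082  53.9       ] [616.36923203  20.3084814  111.        ] yaw -0.05471177056107012 175.35333879205558
[493.09359741   1.81802481  69.2       ] [574.98841502  63.31596806  95.6       ]
len 102.41463849368631 yaw -0.04754373455811789
[array([604.40457402,  93.98557489, 104.56149284]), array([602.37629208,  31.8093684 , 104.56149284]), array([546.8045537 ,  96.14768394,  86.63850716]), array([544.01051487,  34.81510235,  86.63850716])] [574.39898366  64.1894324   95.6       ]
```

>>> step_arm --claw '[0.21,0.21,0.21,0.21,0.21]' --pt "0.4 0.84 0" --pt "0.4 0.84 0" --pt "0.4 0.84 0" --pt "0.4 0.84 0" --pt "0.4 0.84 0" --turn '[1,1,1,1,1]'

```text
clock: 0.67
ee_pos: [0.2666, -0.4267, 0.2167]
ee_rot: [-2.835, -1.353, -0.0]
contact_force: [0.2, 0.8, 0.7]
finger_gap: 0.0517
finger_force: 0.0
```

>>> step_arm --claw '[0.21,0.21,0.21,0.21,0.21]' --pt "0.4 0.84 0" --pt "0.4 0.84 0" --pt "0.4 0.84 0" --pt "0.4 0.84 0" --pt "0.4 0.84 0" --turn '[1,1,1,1,1]'

```text
clock: 1.08
ee_pos: [0.3167, -0.3216, 0.2168]
ee_rot: [2.412, 2.012, 0.0]
contact_force: [0.1, 0.5, -0.1]
finger_gap: 0.0514
finger_force: 0.0
```

>>> step_arm --claw '[0.21,0.21,0.21,0.21,0.21]' --pt "0.4 0.84 0" --pt "0.4 0.84 0" --pt "0.4 0.84 0" --pt "0.4 0.84 0" --pt "0.4 0.84 0" --turn '[1,1,1,1,1]'

```text
clock: 1.5
ee_pos: [0.3667, -0.2167, 0.2169]
ee_rot: [1.839, 2.547, 0.0]
contact_force: [0.8, -0.4, -0.4]
finger_gap: 0.0513
finger_force: 0.0
```

>>> step_arm --claw '[0.21,0.21,0.21,0.21,0.21]' --pt "0.4 0.84 0" --pt "0.4 0.84 0" --pt "0.4 0.84 0" --pt "0.4 0.84 0" --pt "0.4 0.84 0" --turn '[1,1,1,1,1]'

```text
clock: 1.92
ee_pos: [0.4167, -0.1116, 0.2169]
ee_rot: [1.152, 2.923, 0.0]
contact_force: [0.7, 0.2, -0.0]
finger_gap: 0.0516
finger_force: 0.0
```

>>> step_arm --claw '[0.21,0.21,0.21,0.21,0.21]' --pt "0.4 0.84 0" --pt "0.4 0.84 0" --pt "0.4 0.84 0" --pt "0.4 0.84 0" --pt "0.4 0.84 0" --turn '[1,1,1,1,1]'

```text
clock: 2.33
ee_pos: [0.4666, -0.0066, 0.2168]
ee_rot: [-0.393, -3.117, -0.0]
contact_force: [0.2, 0.2, -0.1]
finger_gap: 0.0518
finger_force: 0.0
```

>>> step_arm --claw '[0.21,0.21,0.21,0.21,0.21]' --pt "0.5 0.84 0" --pt "0.5 0.84 -0.6" --pt "0 0 -1" --pt "0 0 -1" --pt "0 0 -1" --turn '[1,1,0,0,0]'

```text
clock: 2.75
ee_pos: [0.4918, 0.0348, 0.126]
ee_rot: [0.086, 3.139, 0.0]
contact_force: [0.3, -0.6, -0.1]
finger_gap: 0.0518
finger_force: 0.0
```

```bash
python3 - <<'E'
from h import *
x0,y0,w,h=205,135,130,100
a=[]
g=get_image("scene");a.append(cv2.resize(g["pixels"][y0:y0+h,x0:x0+w],None,fx=4,fy=4,interpolation=cv2.INTER_CUBIC))
g=get_image("top");a.append(cv2.resize(g["pixels"][150:250,215:285],None,fx=4,fy=4,interpolation=cv2.INTER_CUBIC))
cv2.imwrite("pics/c2.png",np.hstack(a)[:,:,::-1]);s=read_state();print(s["ee_pos"],s["ee_rot"],s["contact_force"])
E
```

```text
[0.48764163 0.03463236 0.12303519] [-8.67739059e-02 -3.13212192e+00 -5.09654813e-04] [-1.21184824  0.53450503  0.23862459]
```

View pics/c2.png

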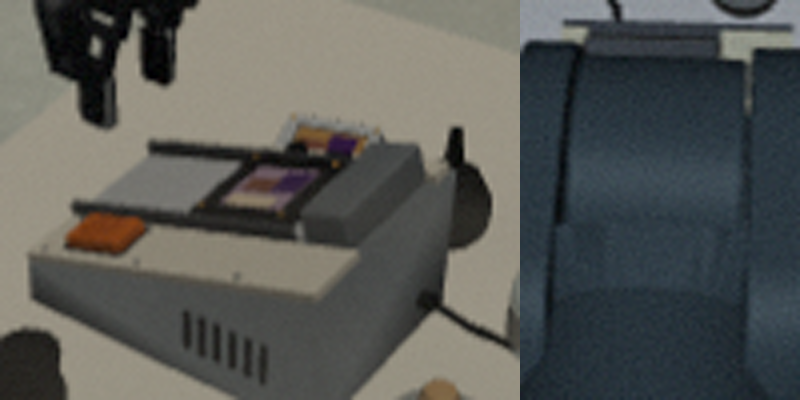

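>>> step_arm --claw '[0.21,0.21,0.21]' --pt "0 0 0" --pt "0 0 0" --pt "0 0 0" --turn '[0,0,0]'

```text
clock: 3.1
ee_pos: [0.4929, 0.034, 0.1287]
ee_rot: [0.088, 3.137, -0.0]
contact_force: [-0.1, -0.2, -0.2]
finger_gap: 0.0516
finger_force: 0.0
```

```bash
python3 - <<'E'
from h import *
x0,y0,w,h=210,130,80,75
g=get_image("scene");cv2.imwrite("pics/c3.png",cv2.resize(g["pixels"][y0:y0+h,x0:x0+w,::-1],None,fx=8,fy=8,interpolation=cv2.INTER_CUBIC))
T=np.linalg.inv(np.array(g["world_from_camera"]))
K=np.array([[g["fx"],0,g["cx"]],[0,g["fy"],g["cy"]],[0,0,1.]])
s=read_state();e=s["ee_pos"];print(e,s["ee_rot"],s["contact_force"])
def proj(p):return cv2.projectPoints(np.array([p],float),cv2.Rodrigues(T[:3,:3])[0],T[:3,3],K,np.array([g["k1"],0,0,0.]))[0][0,0]
yv=np.array([.054,.9985,0])
for z in(.013,.019,.025):
  for sg in(-1,1):print(z,sg,(proj(e+sg*.033*yv-[0,0,z])-[x0,y0]+.5)*8-.5)
E
```

```text
[0.49292736 0.03400359 0.12867595] [ 8.79579610e-02  3.13688691e+00 -8.70077266e-06] [ 0.36503196 -0.11783097  0.55837002]
0.013 -1 [156.10296052 373.28114267]
0.013 1 [284.79807103 272.78784604]
0.019 -1 [156.86099408 389.19280124]
0.019 1 [285.0927852  288.41925227]
0.025 -1 [157.61439898 404.9938673 ]
0.025 1 [285.3857543 303.9471404]
```

View pics/c3.png

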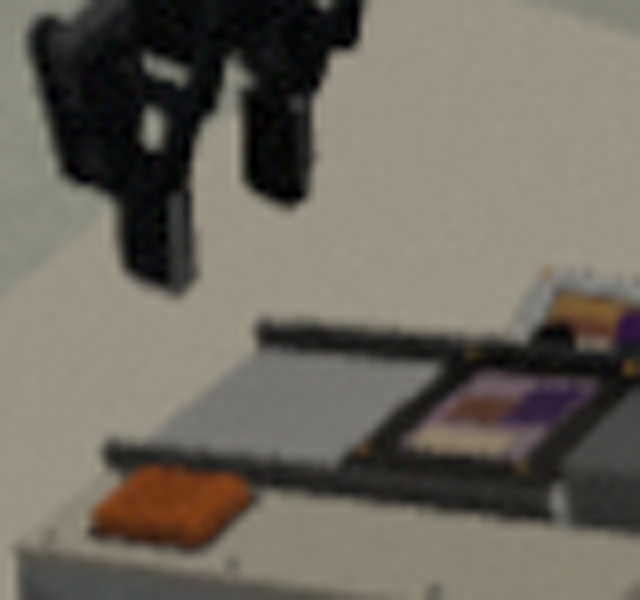

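```bash
python3 - <<'E'
from h import *
g=get_image("top");p0=cv2.imread("pics/top0.png");ps=cv2.imread("pics/scene0.png")
def proj(g,p):
    T=np.linalg.inv(np.array(g["world_from_camera"]));K=np.array([[g["fx"],0,g["cx"]],[0,g["fy"],g["cy"]],[0,0,1.]])
    return cv2.projectPoints(np.array([p],float),cv2.Rodrigues(T[:3,:3])[0],T[:3,3],K,np.array([g["k1"],0,0,0.]))[0][0,0]
e=np.array([.2162,-.5321,.2159]);y=np.array([.376,-.926,0])
for z in(-.025,0,.025,.1,.2):print(z,proj(g,e+[0,0,z]),proj(g,e+[0,0,z]+.05*y),proj(g,e+[0,0,z]-.05*y))
m=(p0[325:384,480:512].max(2)<45).astype(int)
for r in m:print(''.join('#' if v else '.' for v in r))
s=get_image("scene")
for q in((.492,.0025,.0692),(.4955,.0684,.0602),):print(proj(s,q),proj(g,q))
o,d=ray(s,(229.8,164.8))
for z in(.1,.11,.12,.13,.14,.15):print(z,o+d*(z-o[2])/d[2])
st=read_state();print(st["joint_pos"])
cv2.imwrite("pics/t4.png",np.hstack([g["pixels"],s["pixels"]])[100:,180:180+512+100,::-1][:, :800])
E
```

```text
-0.025 [497.00648726 327.59511616] [513.55458147 318.05473848] [479.86030509 337.16781005]
0 [503.06936214 329.595131  ] [519.88716888 319.73258272] [485.59803402 339.494196  ]
0.025 [509.4084605  331.67379104] [526.48837661 321.46663548] [491.61238158 341.92230593]
0.1 [530.18422569 338.38407595] [547.95552459 326.98253623] [511.45203207 349.84670764]
0.2 [562.06944388 348.2715172 ] [580.19791908 334.76694854] [542.43923597 361.884119  ]
................................
................................
................................
................................
................................
................................
................................
................................
................................
................................
................................
................................
..............##................
............#####..............#
............#########.........##
............##########....######
............####################
............####################
.............###################
.............#############....
[... 1039 characters left out ...]
...................
................................
................................
................................
................................
................................
................................
................................
[230.40614768 191.08370145] [271.18599499 222.71920857]
[246.05170972 181.05906539] [246.87354007 222.1594176 ]
0.1 [0.45111459 0.06056411 0.1       ]
0.11 [0.45974701 0.04882809 0.11      ]
0.12 [0.46837943 0.03709207 0.12      ]
0.13 [0.47701185 0.02535605 0.13      ]
0.14 [0.48564428 0.01362003 0.14      ]
0.15 [0.4942767  0.00188401 0.15      ]
[-5.96019116e-02  2.59210067e-01 -3.20941688e-01  9.87943296e-01
  1.29271320e-04 -3.61688429e-03]
```

View pics/t4.png

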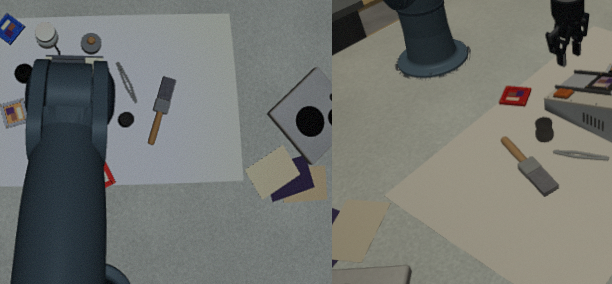

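>>> step_arm --claw '[0.21,0.21,0.21,0.21,0.21]' --pt "-0.06 0.06 -0.4" --pt "0 0 -0.4" --pt "0 0 -0.4" --pt "0 0 0" --pt "0 0 0" --turn '[0,0,0,0,0]'

```text
clock: 3.67
ee_pos: [0.4897, 0.0357, 0.097]
ee_rot: [-0.088, -3.14, -0.0]
contact_force: [-0.1, 0.1, 0.5]
finger_gap: 0.0517
finger_force: 0.0
```

```bash
python3 - <<'E'
from h import *
x0,y0,w,h=210,130,80,75
g=get_image("scene");cv2.imwrite("pics/c5.png",cv2.resize(g["pixels"][y0:y0+h,x0:x0+w,::-1],None,fx=8,fy=8,interpolation=cv2.INTER_CUBIC))
s=read_state();print(s["clock"],s["ee_pos"],s["ee_rot"],s["contact_force"],s["joint_pos"])
E
```

```text
3.7167 [0.49021418 0.03568379 0.09745382] [8.77641333e-02 3.13973894e+00 1.34314875e-04] [-0.08252313 -0.50796555 -0.30473162] [-5.65500888e-02  2.83065122e-01 -3.74850597e-01  9.12255982e-01
  1.03431665e-04 -6.59240477e-04]
```

View pics/c5.png

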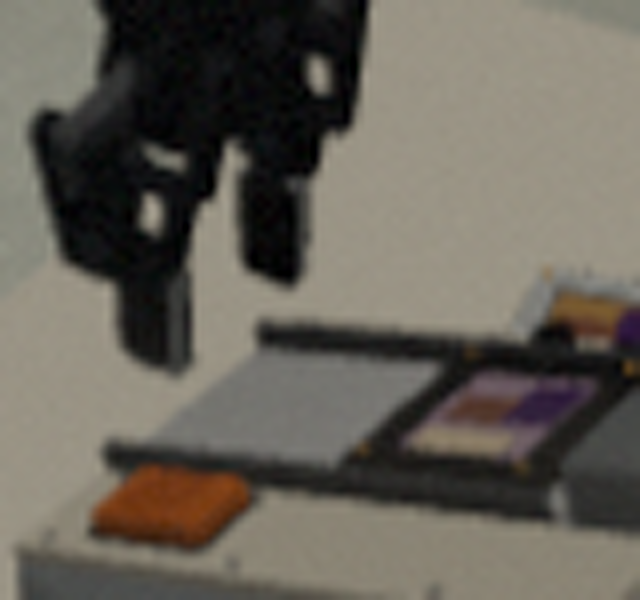

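>>> step_arm --claw '[0.21,0.21,0.21,0.21,0.21]' --pt "0 0 -0.06" --pt "0 0 -0.06" --pt "0 0 -0.06" --pt "0 0 -0.06" --pt "0 0 0" --turn '[0,0,0,0,0]'

```text
clock: 4.13
ee_pos: [0.4897, 0.0357, 0.0906]
ee_rot: [-0.088, -3.14, -0.0]
contact_force: [-0.6, -0.6, -0.1]
finger_gap: 0.0518
finger_force: 0.0
```

```bash
python3 - <<'E'
from h import *
g=get_image("scene");print("base",onz(g,(101,160),0))
x0,y0=210,130
p=g["pixels"][y0:y0+75,x0:x0+80];m=(p.max(2)<60)
for r in m[20:62,8:45]:print(''.join('#' if v else '.' for v in r))
s=read_state();print(s["clock"],s["ee_pos"],s["contact_force"])
E
```

```text
base [ 0.01201541 -0.01057744  0.        ]
##########..########..##########.....
##########....######...#########.....
###########....#####...#########.....
#############..#####...########......
###################...########.......
###################...#######........
##########.########...########.......
##########..######....########.......
##########...####.....########.......
#########....###......########.......
##########..####......#########......
################......#########......
################......########.......
################......########.......
###############........#######.......
..#############........#######.......
....###########..........####........
.......#########...........##........
.......#########.....................
.......#########.....................
.......#########.....................
.......#########........############.
.......#########.........############
.......#######.#............#########
........########.....................
........########.....................
.........#######.....................
...........###.......................
.....................................
.....................................
.....................................
.....................................
.....................................
.....................................
.....................................
.....................................
......########.......................
......#################............##
.......##......################...###
......................###############
.......................##############
...............................######
4.1833 [0.48974042 0.03575344 0.09070224] [ 1.01041079  0.24098694 -0.72167612]
```

>>> step_arm --claw '[0.21,0.21,0.21,0.21,0.21]' --pt "0 0 -0.1" --pt "0 0 -0.1" --pt "0 0 -0.1" --pt "0 0 -0.1" --pt "0 0 -0.1" --turn '[0,0,0,0,0]'

```text
clock: 4.6
ee_pos: [0.4897, 0.0358, 0.078]
ee_rot: [-0.088, -3.14, -0.0]
contact_force: [0.4, 0.2, -0.1]
finger_gap: 0.0518
finger_force: 0.0
```

```bash
python3 - <<'E'
from h import *
x0,y0,w,h=210,130,80,75
g=get_image("scene");cv2.imwrite("pics/c6.png",cv2.resize(g["pixels"][y0:y0+h,x0:x0+w,::-1],None,fx=8,fy=8,interpolation=cv2.INTER_CUBIC))
s=read_state();print(s["clock"],s["ee_pos"],s["contact_force"])
E
```

```text
4.65 [0.4894212  0.03578092 0.07750633] [-0.49526145 -0.07250781 -0.29167481]
```

View pics/c6.png

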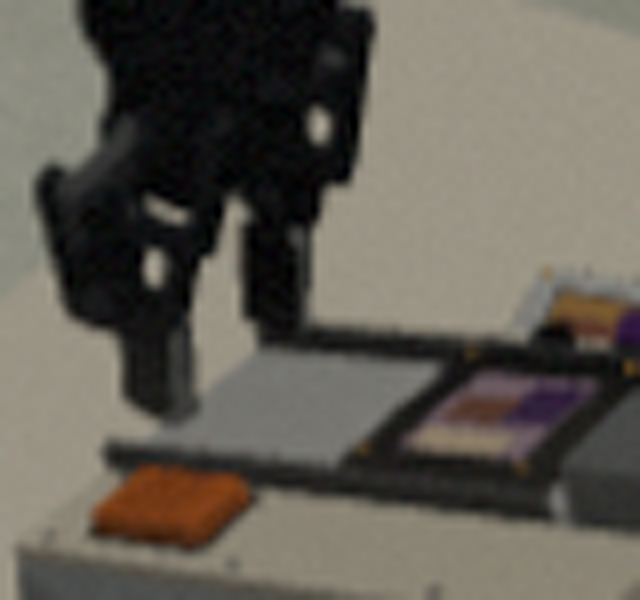

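>>> step_arm --claw '[0.21,0.21,0.21,0.21,0.21]' --pt "0 0 -0.1" --pt "0 0 -0.1" --pt "0 0 -0.1" --pt "0 0 -0.1" --pt "0 0 -0.1" --turn '[0,0,0,0,0]'

```text
clock: 5.07
ee_pos: [0.4899, 0.0357, 0.0656]
ee_rot: [0.088, 3.14, 0.0]
contact_force: [-0.5, 0.6, 0.1]
finger_gap: 0.0516
finger_force: 0.0
```

>>> step_arm --claw '[0.21,0.21,0.21,0.21,0.21]' --pt "0 0 -0.06" --pt "0 0 -0.06" --pt "0 0 -0.06" --pt "0 0 -0.06" --pt "0 0 0" --turn '[0,0,0,0,0]'

```text
clock: 5.48
ee_pos: [0.4897, 0.0357, 0.0596]
ee_rot: [-0.088, -3.14, -0.0]
contact_force: [-0.6, 0.5, -0.7]
finger_gap: 0.0519
finger_force: 0.0
```

```bash
python3 - <<'E'
from h import *
x0,y0=210,130
g=get_image("scene");p=g["pixels"][y0:y0+75,x0:x0+80];cv2.imwrite("pics/c7.png",cv2.resize(p[:,:,::-1],None,fx=8,fy=8,interpolation=cv2.INTER_CUBIC))
m=(p.max(2)<60);hsv=cv2.cvtColor(p,cv2.COLOR_RGB2HSV);o=cv2.inRange(hsv,(5,150,60),(20,255,255))>0
for r,q in zip(m[30:72,8:48],o[30:72,8:48]):print(''.join('o' if b else '#' if v else '.' for v,b in zip(r,q)))
s=read_state();print(s["clock"],s["ee_pos"],s["contact_force"])
E
```

```text
################################........
###########..#######...#########........
##########.....#####....########........
############....####...#########........
##############.#####..#########.........
####################..######..#.........
###################....######...........
###########.#######....#######..........
##########...#####.....#######..........
##########...####......#######..........
##########...####......########.........
##########...####......#############....
################.......#################
.###############.......#################
.###############.......#######........##
..##############.......#######..........
...#############.........#####..........
.....###########............#...........
.......#######.#........................
........######..........................
........#######.........................
........#######.........................
........######..........................
........#######.........................
........#######........................#
.......#########......................##
.....##########.......................##
......#########.#######............#####
.......##oooo...###############...######
.........ooooooooooooo##################
........ooooooooooooooo#################
.......oooooooooooooooo........#########
......ooooooooooooooooo................#
....oooooooooooooooooo..................
....ooooooooooooooooo...................
....oooooooooooooooo....................
....#oooooooooooooo.....................
..........o#oooooo......................
........................................
........................................
........................................
........................................
5.5333 [0.48976597 0.03573013 0.05970159] [-0.10577722  0.72601267  0.31703587]
```

>>> step_arm --claw '[0.21,0.21,0.21,0.21,0.21]' --pt "0 0 -0.1" --pt "0 0 -0.1" --pt "0 0 -0.06" --pt "0 0 -0.06" --pt "0 0 0" --turn '[0,0,0,0,0]'

```text
clock: 5.95
ee_pos: [0.4901, 0.0357, 0.0518]
ee_rot: [0.088, 3.14, 0.0]
contact_force: [0.0, -0.4, 1.8]
finger_gap: 0.0514
finger_force: 0.7
```

>>> step_arm --claw '[0.21,0.21,0.21,0.21,0.21]' --pt "0 0 -0.04" --pt "0 0 -0.04" --pt "0 0 -0.04" --pt "0 0 0" --pt "0 0 0" --turn '[0,0,0,0,0]'

```text
clock: 6.37
ee_pos: [0.4903, 0.0357, 0.0491]
ee_rot: [0.088, 3.14, -0.0]
contact_force: [1.0, -0.6, 2.6]
finger_gap: 0.0516
finger_force: 1.5
```

```bash
python3 - <<'E'
from h import *
x0,y0=210,130
g=get_image("scene");p=g["pixels"][y0:y0+75,x0:x0+80];cv2.imwrite("pics/c8.png",cv2.resize(p[:,:,::-1],None,fx=8,fy=8,interpolation=cv2.INTER_CUBIC))
s=read_state();print(s["clock"],s["ee_pos"],s["contact_force"])
E
```

```text
6.4167 [0.49031079 0.03566273 0.04907263] [ 1.18648712 -0.55401842  2.90440324]
```

View pics/c8.png

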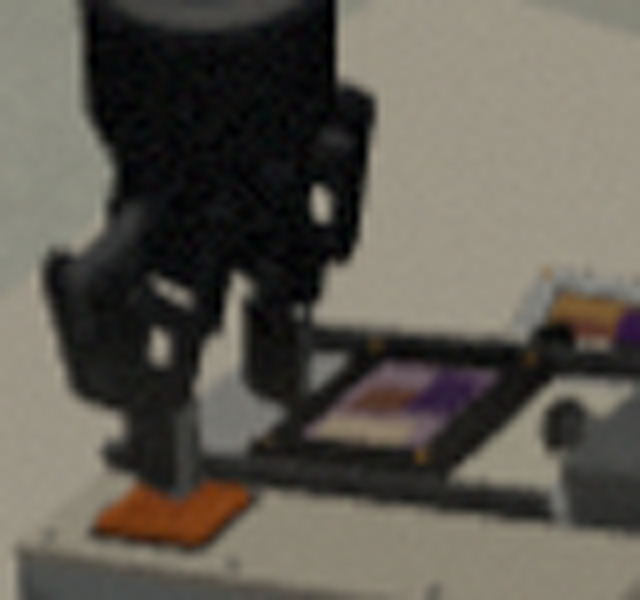

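>>> step_arm --claw '[0.21,0.21,0.21,0.21,0.21]' --pt "0 0 -0.04" --pt "0 0 -0.04" --pt "0 0 -0.03" --pt "0 0 0" --pt "0 0 0" --turn '[0,0,0,0,0]'

```text
clock: 6.83
ee_pos: [0.4903, 0.0357, 0.0462]
ee_rot: [0.088, 3.14, -0.0]
contact_force: [1.1, -0.4, 5.2]
finger_gap: 0.0516
finger_force: 2.2
```

>>> step_arm --claw '[0.21,0.21,0.21,0.21,0.21]' --pt "0 0 0" --pt "0 0 0" --pt "0 0 0" --pt "0 0 0" --pt "0 0 0" --turn '[0,0,0,0,0]'

```text
clock: 7.25
ee_pos: [0.49, 0.0357, 0.0461]
ee_rot: [0.088, 3.14, 0.0]
contact_force: [2.0, 0.1, 5.5]
finger_gap: 0.0513
finger_force: 2.2
```

```bash
python3 - <<'E'
from h import *
x0,y0=210,130
g=get_image("scene");p=g["pixels"][y0:y0+75,x0:x0+80];cv2.imwrite("pics/c9.png",cv2.resize(p[:,:,::-1],None,fx=8,fy=8,interpolation=cv2.INTER_CUBIC))
s=read_state();print(s["clock"],s["ee_pos"],s["contact_force"],s["moment"])
E
```

```text
7.3 [0.48997342 0.03569671 0.04611848] [ 1.66820943 -0.24670656  4.60986215] [-0.20944    -0.34969002  0.05279732]
```

View pics/c9.png

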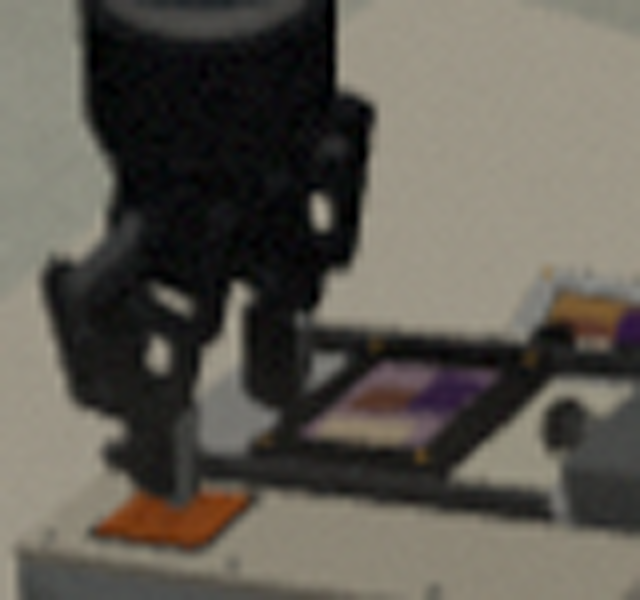

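```bash
python3 -c "from rig import *;print(sign_off())"
```

```text
the job is handed in; nothing more can be done
None
```

I handed the job in with one finger holding the eject key almost fully down (about 5 N) and the carrier at rest on the ramp against the other finger, roughly 35 mm out of the gate, after 7.3 s.

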